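# Hang the washed parts basket over the drip tray

### The job

In a phone repair shop a small wire basket of washed parts hangs on one of the plain hook stands. Lift it off its hook by the black grip, carry it level without setting it down anywhere on the way, and hang it, without dropping it, on the hook of the stand that has the drip tray at its foot. Leave it hanging there level, at rest and released.

Things in the scene. Friction and masses are not known exactly. Their poses are not given: they have to be found in the camera images.
- basket_grip (a point): Grasp point in the black upright grip of the wire basket; grip 16 (basket x) x 14 (basket y) mm, from 35 mm below to 20 mm above this point. It tops a rigid pointed bail: two 6 mm rods sloping down along basket y; their peak is 38 mm below this point, the basket's underside 153 mm. Basket 80 (x) x 100 (y) x 38 mm, 0.25 kg, centred below. z up. It hangs from the peak, hook along basket x.
- start_hook (a point): Hook where the basket hangs at first: top of the 8 mm rod at the hook's low point (seat), 194 mm above the bench. x points back to the post (16 mm thick, 80 mm behind, 212 mm tall), z up; open towards -x, roughly to the robot. The rod rises to a tip 21 mm to -x, tip top 18 mm above this point; to +x it rises 17 mm in 22 mm, then runs level to the post. Flat foot 150 x 90 mm.
- drip_hook (a point): Same point and axes on the stand to hang the basket on: a like hook, empty, with a shallow open steel drip tray (150 x 170 mm, 22 mm high) below it. Hung, the basket's grip point is straight above the seat, 47 mm higher; hook and bail centre it when let down up to 10 mm off. Same at the first hook.
- spare_hook (a point): Same point and axes on the third stand: flat foot like the first, empty hook, not to be used. The three stands change places; they stand side by side, 180 mm or more apart in y, seats at 0.54 to 0.60 m in x, turned up to 17 degrees. Things lower than 40 mm lie on the bench in front of them.
Not all that is in view belongs to the job. What is shaped like the part that bears basket_grip but blue or yellow is not meant.

How it is judged:
By the outcome, as a careful person would: the job done as asked, in the order asked, and still so for the second after the job is handed in, with the robot touching nothing.
It also fails if it takes over 54 s, if anything falls off the work surface, if the arm or the gripper's body presses on something with over 40 N, if the wrist force passes 120 N, or if a joint passes its speed limit or range.

### The arm

A 7-joint arm with a two-finger parallel gripper is mounted at the origin on the work surface. World frame = base frame: x ahead of the robot, y to its left, z up, the work surface at z = 0. Lengths are in m, angles in rad, forces in N, time in s.
With the tool pointing down it reaches from about 0.425 to 0.925 m from the base axis. Payload 6.8 kg.
Tool frame: the origin (TCP) lies midway between the tips of the shut fingers; the grasp point (between the pads) lies 19 mm behind it; z points along the fingers, y is the direction in which the jaws open and shut (so a half turn about z gives the same grasp; the last joint's range is limited). The gripper opens to 85 mm and grips with 20 to 120 N. Pads are 22 mm wide; open, the fingers measure 114 mm over their backs; the gripper's body (76 mm by 85 mm) begins 54 mm behind the grasp point. The pads swing forward as they close: fully open they stand 13 mm farther back than shut.
Start: joints at [1.044, 0.477, 0.022, 1.555, -0.011, 1.109, -0.083], TCP at [0.275, -0.617, 0.205] pointing down, gripper open.
Joint ranges: [-2.96, 2.96], [-0.34, 2.1], [-1.41, 1.46], [0.24, 2.44], [-1.37, 4.51], [0.17, 1.92], [-2.96, 2.96]. Speed limits (rad/s): [2.39, 2.39, 3.14, 3.14, 3.14, 3.14, 3.14].

### API

Orientations are given as a unit quaternion [x, y, z, w].
In Python, from plant import observe, read_camera, calibration, hand_in gives the robot as it stands.
- The arm moves only by the tool move_arm, never from a script. Its argument "motion" is a list that holds one entry, the list of rows, each a list of 7 numbers: the shift along the tool's x, y, z in m, then the turn, a rotation vector about the tool's x, y, z in rad, then the finger opening in m, from 0 to 0.0854. A call has 1 to 8 rows; each row shifts and turns the commanded pose from where the row before left it, along the tool's axes as they then stand; what a row does not reach is not made up. A row lasts 1/8 s, in which the tool goes at most 62.5 mm and 10.7 degrees, less where a joint would pass 70% of its speed; a pose out of reach is approached as far as the arm can. A call with a gripper value outside its range is refused whole. The fingers move at their own pace and stop on an object; the grip force is fixed at half the most. Time passes only in rows, so rows that do not move let the fingers close. It gives the time, the measured TCP pose, the force and the opening at its end, in the units of the state.
- observe(): the state, without advancing time (a new reading comes with each control period).
- read_camera(name): name is "scene" or "top" or "wrist"; returns (picture, depth): 384x512x3 uint8, red, green, blue; 384x512 float32, m along the optical axis (not along the pixel's ray), 0 where there is no reading.
- calibration(name): a dict with "vertical_fov" (degrees; the focal length in pixels is half the picture's height over the tangent of half this angle, whatever the lens; pixels are square), "cx", "cy" (the principal point, pixels), "world_from_camera" (4x4, takes a point from camera to world coordinates); the wrist camera has in their place "mount" (4x4, takes a point from camera to tool coordinates, whose origin is the TCP and whose axes are the flange's). Camera axes: x right, y up, looking along -z (the intrinsics and any distortion apply to the point x, -y, -z); pixel columns grow to the right and rows downward; lengths in m; the calibration is good to about 2 mm. A picture is of the moment at which its call begins: read the wrist's pose just before it. calibration takes no time and is no camera call.
- hand_in(): hands the job in, once; it reports no verdict.
The state is a dict: "t": time; "q": joint angles; "joint_vel": joint speeds; "joint_torque": joint torques, N m; "eef_pos": TCP position; "orientation": TCP orientation; "force": force on the tool from outside, world axes, zero at the start; "ft_torque": the same for the moment, N m; "grip_width": finger opening in m.
Only numpy, scipy, OpenCV 4.12 (cv2) and the standard library are available. Lean on these libraries where they do the work, as an engineer would, in place of code of your own. Each camera call takes 0.05 s, during which the arm holds its last target. There are 200 camera calls.

## Working session

There is one attempt and no reset: what is moved stays moved. The work goes in short steps, Python scripts to look and compute and a tool call to move; the robot and the scene stay as the last step left them, time stands still between calls to the robot, and variables do not carry over. Pictures are saved under pics/ and viewed, about 8 in all and at most 12, crops included, and the job is handed in when it is done.

Besides the shell and the picture viewer there is one more tool, called by a JSON object that holds its "api" and its "payload", one argument or row to a line. move_arm: Moves the arm, as the interface text tells. Its arguments: {"type":"object","properties":{"motion":{"type":"array"}},"required":["motion"]}

```bash
mkdir -p pics; ls; cat > h.py <<'E'
import numpy as np, cv2
from scipy.spatial.transform import Rotation as R
from plant import observe, read_camera, calibration
def shot(name,tag):
    s=observe(); im,d=read_camera(name)
    cv2.imwrite(f'pics/{tag}.png',im[:,:,::-1]); np.savez(f'pics/{tag}.npz',im=im,d=d,p=s['eef_pos'],o=s['orientation'])
    return s,im,d
def w2c(name,s=None):
    c=calibration(name)
    if 'mount' in c:
        T=np.eye(4);T[:3,:3]=R.from_quat(s['orientation']).as_matrix();T[:3,3]=s['eef_pos'];return T@np.array(c['mount']),c
    return np.array(c['world_from_camera']),c
def cloud(name,d,s=None):
    T,c=w2c(name,s); f=192/np.tan(np.radians(c['vertical_fov'])/2)
    v,u=np.mgrid[:384,:512]
    P=np.stack([(u-c['cx'])/f*d,-(v-c['cy'])/f*d,-d],-1)
    W=P@T[:3,:3].T+T[:3,3]; W[d==0]=np.nan
    return W
E
python3 - <<'E'
from h import *
s,im,d=shot('scene','s0');s2,im2,d2=shot('top','t0')
print(s)
for n in('scene','top','wrist'):print(n,calibration(n))
cv2.imwrite('pics/a.png',np.vstack([im,im2])[:,:,::-1])
E
```

```text
pics
{'t': 0.0, 'q': array([ 1.04387839,  0.47779522,  0.02230736,  1.55644438, -0.0115022 ,
        1.10930885, -0.08310461]), 'joint_vel': array([ 1.08354015e-03, -5.54633400e-04, -1.62943242e-04,  2.52669069e-03,
       -1.28079809e-03,  1.17754188e-05,  6.43508856e-04]), 'joint_torque': array([-6.31548355e-04, -5.96464777e+01,  1.60806678e+00, -2.81203222e+01,
        1.25109981e-02,  9.23611165e-03, -1.15028107e-05]), 'eef_pos': array([ 0.27425178, -0.61607393,  0.20433139]), 'orientation': array([ 9.78148880e-01,  2.07903661e-01, -2.47872721e-04, -8.79859163e-04]), 'force': array([ 0.49303163,  0.36134071, -0.36497066]), 'ft_torque': array([-0.01773023, -0.03612562, -0.04706725]), 'grip_width': 0.08547422283967199}
scene {'vertical_fov': 44.73503699686741, 'cx': 249.3175489887761, 'cy': 193.4461356333312, 'world_from_camera': array([[ 0.81927244, -0.44374556,  0.36315637,  1.07723318],
       [ 0.57333369,  0.64388914, -0.50665102, -0.71115715],
       [-0.0090083 ,  0.623295  ,  0.7819349 ,  1.15448683],
       [ 0.        ,  0.        ,  0.        ,  1.        ]])}
top {'vertical_fov': 43.959714064206736, 'cx': 253.17292499125222, 'cy': 187.57709851925156, 'world_from_camera': array([[-0.02281578,  0.98477289, -0.17234207,  0.38518826],
       [-0.99968989, -0.02075261,  0.01376388, -0.06107445],
       [ 0.00997774,  0.17260266,  0.984941  ,  1.46402577],
       [ 0.        ,  0.        ,  0.        ,  1.        ]])}
wrist {'vertical_fov': 69.54227555022294, 'cx': 254.6730844617411, 'cy': 193.32865307372052, 'mount': array([[-1.20163814e-03,  9.52555743e-01,  3.04361811e-01,
         7.85955614e-02],
       [ 9.99999269e-01,  1.18441539e-03,  2.41211535e-04,
        -3.43883269e-04],
       [-1.30723381e-04,  3.04361879e-01, -9.52556471e-01,
        -1.68004545e-01],
       [ 0.00000000e+00,  0.00000000e+00,  0.00000000e+00,
         1.00000000e+00]])}
```

View pics/a.png

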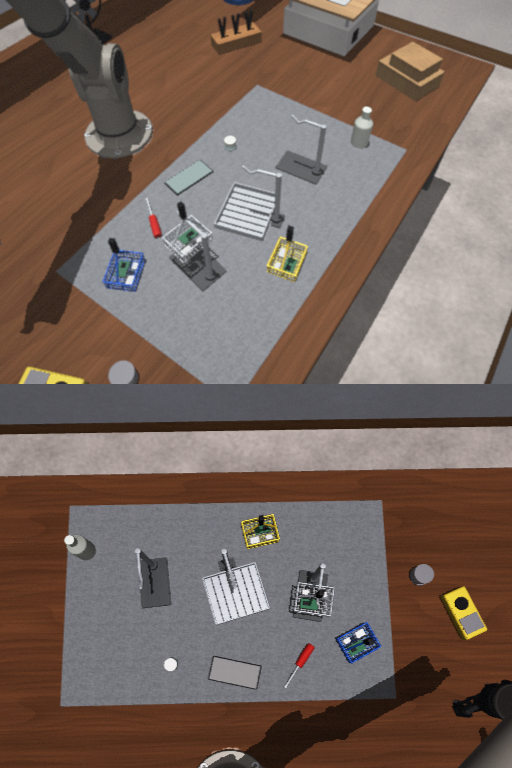

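The white basket hangs on the right-hand stand (top view about 312,597). The drip-tray stand is in the middle (hook about 226,553), and the spare stand is on the left (140,550). The blue and yellow baskets sit on the bench. Next I measure from depth.

```bash
python3 - <<'E'
from h import *
T=np.load('pics/t0.npz');S=np.load('pics/s0.npz')
Wt=cloud('top',T['d']);Ws=cloud('scene',S['d'])
np.set_printoptions(precision=3,suppress=True)
for n,W,im in(('top',Wt,T['im']),('scene',Ws,S['im'])):
    m=(W[...,2]>0.16)&(W[...,0]>0.42)&(W[...,0]<0.8)&(abs(W[...,1])<0.5)
    k,l,st,_=cv2.connectedComponentsWithStats(m.astype(np.uint8),connectivity=8)
    for i in range(1,k):
        if st[i,4]<6: continue
        p=W[l==i];print(n,i,st[i],p.min(0),p.max(0))
        dark=p[im[l==i].max(1)<60]
        if len(dark): print('  dark',len(dark),np.median(dark,0),dark.min(0),dark.max(0))
        r=p[p[:,2]<0.28]
        for x in np.arange(r[:,0].min(),r[:,0].max(),.012):
            q=r[abs(r[:,0]-x-.006)<.006]
            if len(q):print('   x',np.round(x+.006,3),len(q),q.mean(0),q[:,2].max())
cr=lambda im,y,x:cv2.resize(im[y:y+130,x:x+200],None,fx=4,fy=4,interpolation=cv2.INTER_CUBIC)
cv2.imwrite('pics/b.png',cr(S['im'],150,100)[:,:,::-1]);
E
```

```text
top 1 [259 131   6   7  34] [ 0.758 -0.113  0.16 ] [ 0.774 -0.099  0.177]
  dark 29 [ 0.764 -0.105  0.171] [ 0.758 -0.113  0.16 ] [ 0.774 -0.099  0.177]
   x 0.764 29 [ 0.764 -0.106  0.17 ] 0.17700012890317995
   x 0.776 4 [ 0.773 -0.106  0.171] 0.17464375565148305
top 2 [135 164  10  41 164] [0.567 0.217 0.161] [0.675 0.238 0.217]
  dark 23 [0.664 0.225 0.182] [0.661 0.223 0.161] [0.67  0.232 0.204]
   x 0.573 12 [0.572 0.221 0.207] 0.21007188271417188
   x 0.585 13 [0.585 0.222 0.198] 0.2028201732989201
   x 0.597 14 [0.596 0.223 0.2  ] 0.2058551829896027
   x 0.609 17 [0.609 0.225 0.206] 0.21485709381094997
   x 0.621 14 [0.621 0.227 0.209] 0.21192936923007677
   x 0.633 12 [0.633 0.227 0.21 ] 0.21348728470450462
   x 0.645 14 [0.645 0.228 0.209] 0.21467148473697795
   x 0.657 22 [0.659 0.229 0.199] 0.21217846986709343
   x 0.669 43 [0.668 0.228 0.199] 0.21690294930837295
   x 0.681 2 [0.675 0.228 0.212] 0.21212965961369146
top 3 [222 165  15  40 144] [ 0.561 -0.032  0.168] [0.669 0.006 0.218]
   x 0.567 14 [ 0.568 -0.028  0.209] 0.21395059431129027
   x 0.579 10 [ 0.579 -0.024  0
[... 3037 characters left out ...]
597 15 [ 0.596 -0.262  0.208] 0.21214094070411627
   x 0.609 15 [ 0.608 -0.265  0.208] 0.21237132023291183
   x 0.621 64 [ 0.622 -0.27   0.195] 0.21376504866259405
   x 0.633 30 [ 0.628 -0.266  0.186] 0.21046104211044625
scene 4 [287 225   7   9  42] [ 0.763 -0.116  0.16 ] [ 0.78  -0.099  0.175]
  dark 27 [ 0.772 -0.11   0.169] [ 0.766 -0.116  0.16 ] [ 0.78  -0.103  0.175]
   x 0.769 30 [ 0.769 -0.108  0.169] 0.17470298974529008
   x 0.781 11 [ 0.777 -0.108  0.166] 0.17180069083066363
scene 5 [109 238   7   7  28] [ 0.42  -0.4    0.161] [ 0.43  -0.384  0.173]
  dark 22 [ 0.425 -0.393  0.169] [ 0.42  -0.4    0.161] [ 0.43  -0.387  0.173]
   x 0.426 27 [ 0.425 -0.391  0.168] 0.1726733412014888
```

View pics/b.png

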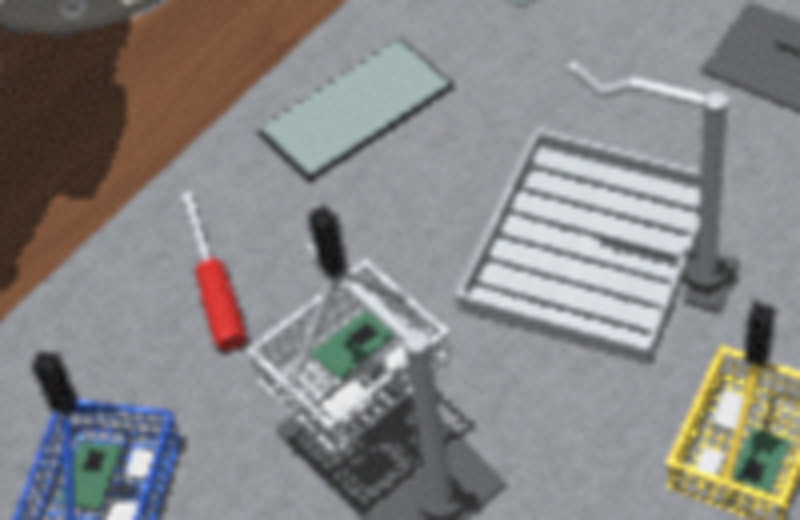

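{"api": "move_arm", "payload": {
  "motion": [
    [[0, 0, -0.04, 0, 0, 0, 0.085], [0, 0, -0.04, 0, 0, 0, 0.085], [0, 0, -0.04, 0, 0, 0, 0.085], [0, 0, -0.036, 0, 0, 0, 0.085], [0.033, -0.0185, 0, 0, 0, 0, 0.085], [0.033, -0.0185, 0, 0, 0, 0, 0.085], [0.033, -0.0185, 0, 0, 0, 0, 0.085], [0.033, -0.0185, 0, 0, 0, 0, 0.085]]
  ]
}}

```text
t: 1.1
eef_pos: [0.3655, -0.4941, 0.3608]
orientation: [0.978, 0.208, -0.0, -0.0]
force: [0.5, 0.4, -0.4]
grip_width: 0.0853
```

{"api": "move_arm", "payload": {
  "motion": [
    [[0.033, -0.0185, 0, 0, 0, 0, 0.085], [0.033, -0.0185, 0, 0, 0, 0, 0.085], [0.033, -0.0185, 0, 0, 0, 0, 0.085], [0.033, -0.0185, 0, 0, 0, 0, 0.085], [0.033, -0.0185, 0, 0, 0, 0, 0.085], [0.033, -0.0185, 0, 0, 0, 0, 0.085], [0.033, -0.0185, 0, 0, 0, 0, 0.085], [0.033, -0.0185, 0, 0, 0, 0, 0.085]]
  ]
}}

```text
t: 2.1
eef_pos: [0.5464, -0.2518, 0.3609]
orientation: [0.978, 0.208, -0.0, -0.0]
force: [0.1, 0.1, 0.1]
grip_width: 0.0847
```

{"api": "move_arm", "payload": {
  "motion": [
    [[0, 0, 0, 0, 0, 0.12, 0.085], [0, 0, 0, 0, 0, 0.12, 0.085], [0, 0, 0, 0, 0, 0.12, 0.085], [0, 0, 0, 0, 0, 0.12, 0.085], [0, 0, 0, 0, 0, 0.12, 0.085], [0, 0, 0, 0, 0, 0, 0.085]]
  ]
}}

```text
t: 2.85
eef_pos: [0.5458, -0.2527, 0.3609]
orientation: [0.996, -0.09, -0.0, -0.0]
force: [-0.4, 0.2, 0.6]
grip_width: 0.0853
```

```bash
cat >> h.py <<'E'
def delta(s,p,yaw):
    M=R.from_quat(s['orientation']); Tg=R.from_matrix(np.array([[np.cos(yaw),np.sin(yaw),0],[np.sin(yaw),-np.cos(yaw),0],[0,0,-1]]))
    print('shift',M.inv().apply(np.array(p)-s['eef_pos']),'rot',(M.inv()*Tg).as_rotvec())
E
python3 - <<'E'
from h import *
np.set_printoptions(precision=4,suppress=True)
s,im,d=shot('wrist','w0')
print(s['t'],s['eef_pos'],s['orientation'],s['force'])
W=cloud('wrist',d,s)
for lo,hi in((.225,.30),(.19,.222)):
    m=(W[...,2]>lo)&(W[...,2]<hi)&(W[...,0]>0.45)&(W[...,0]<0.8)
    k,l,st,_=cv2.connectedComponentsWithStats(m.astype(np.uint8),connectivity=8)
    for i in range(1,k):
        if st[i,4]<30: continue
        p=W[l==i];print(lo,i,st[i],p.min(0),p.max(0),np.median(p,0))
cv2.imwrite('pics/w0v.png',im[:,:,::-1])
E
```

```text
2.85 [ 0.5458 -0.2527  0.3609] [ 0.9959 -0.0899 -0.0004 -0.0001] [-0.4218  0.2321  0.5895]
0.225 1 [247 176  14  23 308] [ 0.5327 -0.2579  0.2257] [ 0.5496 -0.2423  0.2637] [ 0.5453 -0.2506  0.2603]
0.19 1 [245 102  18  76 612] [ 0.5366 -0.2724  0.1904] [ 0.6266 -0.2391  0.2216] [ 0.5896 -0.2591  0.21  ]
0.19 2 [   4  105   70   88 1060] [ 0.5644 -0.0313  0.19  ] [0.6717 0.0078 0.2136] [ 0.635  -0.0102  0.2079]
```

View pics/w0v.png

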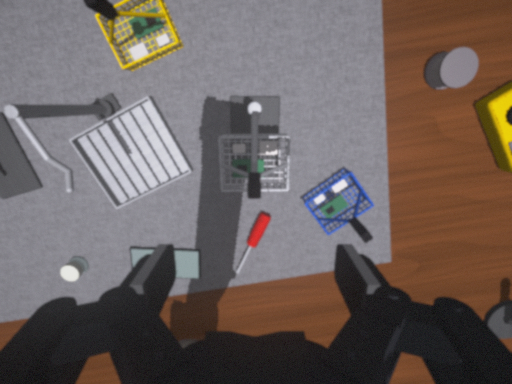

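The basket is aligned with the tool: its grip is at (254,185) and the hook axis runs straight up the image. The drip hook is at left, tip (70,190). I descend and grip.

{"api": "move_arm", "payload": {
  "motion": [
    [[-0.003, -0.001, 0.03, 0, 0, 0, 0.085], [0, 0, 0.03, 0, 0, 0, 0.085], [0, 0, 0.03, 0, 0, 0, 0.085], [0, 0, 0.025, 0, 0, 0, 0.085], [0, 0, 0.022, 0, 0, 0, 0.085], [0, 0, 0, 0, 0, 0, 0.085], [0, 0, 0, 0, 0, 0, 0.03]]
  ]
}}

```text
t: 3.78
eef_pos: [0.5437, -0.2515, 0.2252]
orientation: [0.996, -0.09, 0.001, 0.0]
force: [0.7, 0.0, 0.2]
grip_width: 0.0698
```

{"api": "move_arm", "payload": {
  "motion": [
    [[0, 0, 0, 0, 0, 0, 0.02], [0, 0, 0, 0, 0, 0, 0.01], [0, 0, 0, 0, 0, 0, 0.0], [0, 0, 0, 0, 0, 0, 0.0], [0, 0, 0, 0, 0, 0, 0.0], [0, 0, 0, 0, 0, 0, 0.0]]
  ]
}}

```text
t: 4.53
eef_pos: [0.5437, -0.2515, 0.2251]
orientation: [0.996, -0.09, 0.001, 0.0]
force: [0.1, 0.1, 5.9]
grip_width: 0.0121
```

{"api": "move_arm", "payload": {
  "motion": [
    [[0, 0, -0.006, 0, 0, 0, 0], [0, 0, -0.008, 0, 0, 0, 0], [0, 0, -0.01, 0, 0, 0, 0], [0, 0, -0.008, 0, 0, 0, 0], [0, 0, -0.003, 0, 0, 0, 0], [0, 0, 0, 0, 0, 0, 0], [0, 0, 0, 0, 0, 0, 0]]
  ]
}}

```text
t: 5.4
eef_pos: [0.543, -0.2512, 0.2589]
orientation: [0.996, -0.09, -0.0, -0.0]
force: [-0.1, 0.2, -2.8]
grip_width: 0.012
```

```bash
python3 - <<'E'
from h import *
s,im,d=shot('scene','s1');print(s['eef_pos'],s['force'],s['grip_width'])
s,im2,d=shot('wrist','w1')
a=cv2.resize(im[150:330,80:260],(576,576))[:384*1];
cv2.imwrite('pics/c.png',np.hstack([cv2.resize(im[150:330,90:270],(384,384),interpolation=cv2.INTER_CUBIC),cv2.resize(im2,(416,312))[:312] if 0 else im2[:,50:466]])[:,:,::-1])
E
```

```text
[ 0.54300066 -0.25122521  0.25892688] [-0.1278885   0.16189591 -2.82348844] 0.012029529136338852
```

View pics/c.png

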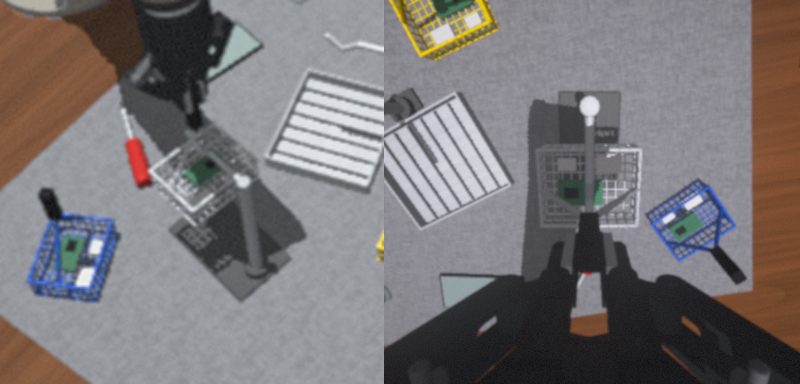

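The basket is held (2.8 N of weight, level) and lifted 34 mm above its seat. I back out along the hook axis.

{"api": "move_arm", "payload": {
  "motion": [
    [[-0.004, 0, 0, 0, 0, 0, 0], [-0.01, 0, 0, 0, 0, 0, 0], [-0.016, 0, 0, 0, 0, 0, 0], [-0.02, 0, 0, 0, 0, 0, 0], [-0.02, 0, 0, 0, 0, 0, 0], [-0.018, 0, 0, 0, 0, 0, 0], [-0.012, 0, 0, 0, 0, 0, 0], [-0.005, 0, 0, 0, 0, 0, 0]]
  ]
}}

```text
t: 6.5
eef_pos: [0.4392, -0.2323, 0.2595]
orientation: [0.996, -0.091, 0.0, 0.0]
force: [0.1, -0.0, -3.2]
grip_width: 0.0121
```

```bash
python3 - <<'E'
from h import *
np.set_printoptions(precision=4,suppress=True)
s=observe();print(s['eef_pos'],s['force'],s['grip_width'],s['orientation'])
# seat of drip hook & yaw from all three views
for n,t in(('top','t0'),('scene','s0'),('wrist','w0')):
    D=np.load(f'pics/{t}.npz');W=cloud(n,D['d'],{'eef_pos':D['p'],'orientation':D['o']})
    for nm,(ylo,yhi) in (('drip',(-.06,.04)),('start',(-.3,-.22))):
        p=W[(W[...,2]>.185)&(W[...,2]<.235)&(W[...,0]>.5)&(W[...,0]<.69)&(W[...,1]>ylo)&(W[...,1]<yhi)]
        if nm=='start': p=p[p[:,0]>.56]
        else: p=p[p[:,0]<.652]
        vx,vy,x0,y0=cv2.fitLine(p[:,:2].astype(np.float32),cv2.DIST_HUBER,0,.01,.01).ravel()
        a=np.array([vx,vy])*np.sign(vx);print(n,nm,'yaw',np.degrees(np.arctan2(a[1],a[0])))
        if nm=='drip':
            t_=(p[:,:2]-[x0,y0])@a
            b=np.arange(t_.min(),t_.max(),.004)
            print('  tip',np.array([x0,y0])+a*t_.min())
            print('  z:',[ (round(float(x0+a[0]*(c+.002)),3),round(float(y0+a[1]*(c+.002)),3),round(float(np.median(p[(t_>=c)&(t_<c+.004),2])),4)) for c in b if ((t_>=c)&(t_<c+.004)).any()][:16])
E
```

```text
[ 0.4392 -0.2323  0.2595] [ 0.1439 -0.0358 -3.2328] 0.012063196013654697 [ 0.9959 -0.0907  0.0001  0.0001]
top drip yaw 15.741458
  tip [ 0.5611 -0.0296]
  z: [(0.563, -0.029, 0.2085), (0.567, -0.028, 0.21), (0.571, -0.027, 0.2072), (0.575, -0.026, 0.203), (0.578, -0.025, 0.1974), (0.582, -0.024, 0.1944), (0.586, -0.023, 0.1935), (0.59, -0.021, 0.1974), (0.594, -0.02, 0.2005), (0.598, -0.019, 0.2028), (0.602, -0.018, 0.2059), (0.605, -0.017, 0.2091), (0.609, -0.016, 0.2112), (0.613, -0.015, 0.2101), (0.617, -0.014, 0.208), (0.621, -0.013, 0.21)]
top start yaw -9.632196
scene drip yaw 17.446384
  tip [ 0.5662 -0.0329]
  z: [(0.568, -0.032, 0.2059), (0.572, -0.031, 0.2068), (0.576, -0.03, 0.2029), (0.58, -0.029, 0.2027), (0.583, -0.028, 0.1964), (0.587, -0.026, 0.1924), (0.591, -0.025, 0.1939), (0.595, -0.024, 0.195), (0.599, -0.023, 0.1977), (0.602, -0.022, 0.2017), (0.606, -0.02, 0.2024), (0.61, -0.019, 0.2061), (0.614, -0.018, 0.2069), (0.618, -0.017, 0.207), (0.622, -0.016, 0.2097), (0.625, -0.014, 0.2068)]
scene start yaw -11.739138
wrist drip yaw 16.165602
  tip [ 0.5645 -0.0303]
  z: [(0.566, -0.03, 0.2103), (0.57, -0.029, 0.2084), (0.574, -0.028, 0.2054), (0.578, -0.026, 0.2023), (0.582, -0.025, 0.1983), (0.586, -0.024, 0.1955), (0.589, -0.023, 0.1941), (0.593, -0.022, 0.1972), (0.597, -0.021, 0.2003), (0.601, -0.02, 0.2035), (0.605, -0.019, 0.2057), (0.609, -0.018, 0.2094), (0.612, -0.016, 0.2093), (0.616, -0.015, 0.2094), (0.62, -0.014, 0.2096), (0.624, -0.013, 0.2092)]
wrist start yaw -10.556547
```

{"api": "move_arm", "payload": {
  "motion": [
    [[0.001, -0.006, 0, 0, 0, 0, 0], [0.001, -0.018, 0, 0, 0, 0, 0], [0.003, -0.032, 0, 0, 0, 0, 0], [0.003, -0.038, 0, 0, 0, 0, 0], [0.003, -0.038, 0, 0, 0, 0, 0], [0.002, -0.03, 0, 0, 0, 0, 0], [0.001, -0.017, 0, 0, 0, 0, 0], [0.001, -0.006, 0, 0, 0, 0, 0]]
  ]
}}

```text
t: 7.5
eef_pos: [0.4885, -0.0523, 0.2592]
orientation: [0.996, -0.09, 0.0, -0.0]
force: [-1.3, 0.1, -2.5]
grip_width: 0.0119
```

{"api": "move_arm", "payload": {
  "motion": [
    [[0, 0, 0, 0, 0, -0.03, 0], [0, 0, 0, 0, 0, -0.07, 0], [0, 0, 0, 0, 0, -0.09, 0], [0, 0, 0, 0, 0, -0.09, 0], [0, 0, 0, 0, 0, -0.09, 0], [0, 0, 0, 0, 0, -0.065, 0], [0, 0, 0, 0, 0, -0.03, 0], [0, 0, 0, 0, 0, 0, 0]]
  ]
}}

```text
t: 8.5
eef_pos: [0.4879, -0.0539, 0.2593]
orientation: [0.99, 0.141, -0.0, 0.0]
force: [-0.3, -0.4, -3.1]
grip_width: 0.0118
```

```bash
python3 - <<'E'
from h import *
np.set_printoptions(precision=4,suppress=True)
s,im,d=shot('wrist','w2');s2,im2,d2=shot('scene','s2')
print(s['t'],s['eef_pos'],s['force'],s['grip_width'])
W=cloud('wrist',d,s)
p=W[(W[...,2]>.185)&(W[...,2]<.225)&(W[...,0]>.555)&(W[...,0]<.655)&(abs(W[...,1]+.02)<.05)]
vx,vy,x0,y0=cv2.fitLine(p[:,:2].astype(np.float32),cv2.DIST_HUBER,0,.01,.01).ravel()
print('yaw',np.degrees(np.arctan(vy/vx)),'y at .587',y0+(.587-x0)*vy/vx,'xmin',p[:,0].min())
for x in np.arange(.56,.62,.006):
    q=p[abs(p[:,0]-x)<.003]
    if len(q):print(x,np.median(q,0))
delta(s,[.588,-.0235,.2595],np.radians(16.2))
cv2.imwrite('pics/d.png',np.hstack([cv2.resize(im2[120:300,110:290],(384,384),interpolation=cv2.INTER_CUBIC),im[:,50:466]])[:,:,::-1])
E
```

```text
8.5 [ 0.4879 -0.0539  0.2593] [-0.3132 -0.3933 -3.0683] 0.011780743998459672
yaw 15.707539 y at .587 -0.02171196 xmin 0.5632225406890912
0.5660000000000001 [ 0.5664 -0.0273  0.2104]
0.5720000000000001 [ 0.572  -0.026   0.2073]
0.5780000000000001 [ 0.578  -0.0242  0.2019]
0.5840000000000001 [ 0.5839 -0.0224  0.1964]
0.5900000000000001 [ 0.59   -0.0206  0.1957]
0.5960000000000001 [ 0.5961 -0.0193  0.2007]
0.6020000000000001 [ 0.6021 -0.0177  0.2055]
0.6080000000000001 [ 0.6081 -0.016   0.2091]
0.6140000000000001 [ 0.6141 -0.0142  0.2097]
shift [ 0.1046 -0.0014 -0.0002] rot [ 0.0002  0.0001 -0.0005]
```

View pics/d.png

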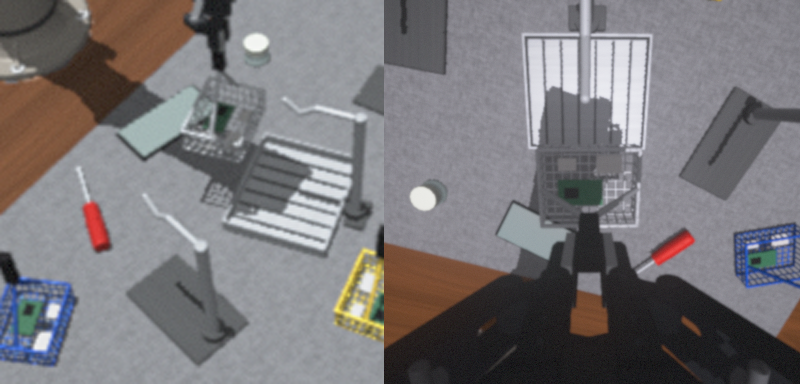

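The basket is clear of the first hook and level. In the wrist view the drip hook's tip (585,97) lines up with the grip (590,235). I advance over the seat.

{"api": "move_arm", "payload": {
  "motion": [
    [[0.004, 0, 0, 0, 0, 0, 0], [0.01, -0.001, 0, 0, 0, 0, 0], [0.017, -0.001, 0, 0, 0, 0, 0], [0.021, 0, 0, 0, 0, 0, 0], [0.021, 0, 0, 0, 0, 0, 0], [0.017, 0, 0, 0, 0, 0, 0], [0.01, 0, 0, 0, 0, 0, 0], [0.004, 0, 0, 0, 0, 0, 0]]
  ]
}}

```text
t: 9.6
eef_pos: [0.5878, -0.0218, 0.2591]
orientation: [0.99, 0.142, -0.0, -0.0]
force: [-0.1, -0.0, -2.6]
grip_width: 0.0124
```

{"api": "move_arm", "payload": {
  "motion": [
    [[0, 0, 0, 0, 0, 0, 0], [0, 0, 0.005, 0, 0, 0, 0], [0, 0, 0.008, 0, 0, 0, 0], [0, 0, 0.008, 0, 0, 0, 0], [0, 0, 0.005, 0, 0, 0, 0], [0, 0, 0, 0, 0, 0, 0]]
  ]
}}

```text
t: 10.35
eef_pos: [0.587, -0.0221, 0.2327]
orientation: [0.99, 0.141, -0.001, -0.0]
force: [0.8, 0.6, -3.2]
grip_width: 0.0118
```

```bash
python3 - <<'E'
from h import *
np.set_printoptions(precision=4,suppress=True)
s,im,d=shot('wrist','w3');s2,im2,d2=shot('scene','s3')
print(s['t'],s['eef_pos'],s['force'],s['grip_width'])
delta(s,[.588,-.0225,.2252],np.radians(16.2))
cv2.imwrite('pics/e.png',np.hstack([cv2.resize(im2[110:270,140:300],(384,384),interpolation=cv2.INTER_CUBIC),im[:,50:466]])[:,:,::-1])
E
```

```text
10.35 [ 0.587  -0.0221  0.2327] [ 0.7702  0.5875 -3.2133] 0.011750355349324667
shift [0.0009 0.0006 0.0075] rot [-0.0003  0.0011  0.001 ]
```

View pics/e.png

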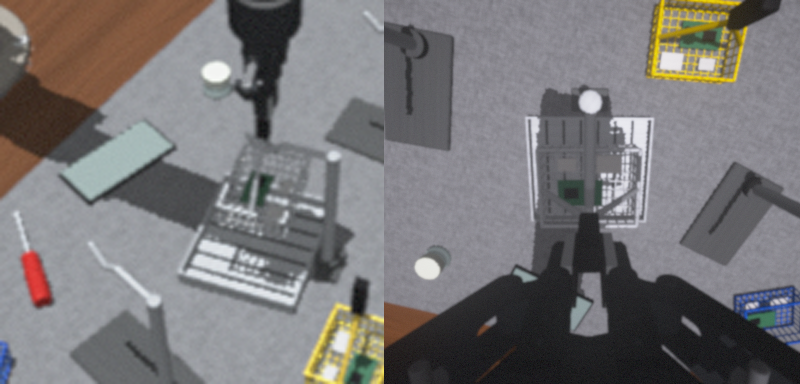

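The hook rod passes through the bail, and the peak is about 7 mm above the seat. I lower it slowly until the hook takes the weight.

{"api": "move_arm", "payload": {
  "motion": [
    [[0.001, 0, 0.002, 0, 0, 0, 0], [0, 0, 0.002, 0, 0, 0, 0], [0, 0, 0.002, 0, 0, 0, 0], [0, 0, 0.001, 0, 0, 0, 0], [0, 0, 0, 0, 0, 0, 0], [0, 0, 0, 0, 0, 0, 0]]
  ]
}}

```text
t: 11.2
eef_pos: [0.5886, -0.0218, 0.2266]
orientation: [0.99, 0.141, 0.0, 0.0]
force: [0.9, -0.3, -0.6]
grip_width: 0.0117
```

{"api": "move_arm", "payload": {
  "motion": [
    [[0, 0, 0.001, 0, 0, 0, 0], [0, 0, 0, 0, 0, 0, 0], [0, 0, 0, 0, 0, 0, 0]]
  ]
}}

```text
t: 11.58
eef_pos: [0.5888, -0.0217, 0.2259]
orientation: [0.99, 0.141, 0.001, 0.0]
force: [-0.0, 1.6, 3.7]
grip_width: 0.0119
```

The hook now bears the weight, with a light press of 3.7 N. I open slowly.

{"api": "move_arm", "payload": {
  "motion": [
    [[0, 0, 0, 0, 0, 0, 0.014], [0, 0, 0, 0, 0, 0, 0.018], [0, 0, 0, 0, 0, 0, 0.022], [0, 0, 0, 0, 0, 0, 0.028], [0, 0, 0, 0, 0, 0, 0.036], [0, 0, 0, 0, 0, 0, 0.046], [0, 0, 0, 0, 0, 0, 0.06], [0, 0, 0, 0, 0, 0, 0.06]]
  ]
}}

```text
t: 12.58
eef_pos: [0.5883, -0.0218, 0.2253]
orientation: [0.99, 0.141, 0.0, 0.0]
force: [0.1, -0.5, -0.2]
grip_width: 0.0598
```

{"api": "move_arm", "payload": {
  "motion": [
    [[0, 0, -0.005, 0, 0, 0, 0.06], [0, 0, -0.015, 0, 0, 0, 0.06], [0, 0, -0.025, 0, 0, 0, 0.06], [0, 0, -0.03, 0, 0, 0, 0.06], [0, 0, -0.03, 0, 0, 0, 0.06], [0, 0, -0.03, 0, 0, 0, 0.06], [0, 0, -0.015, 0, 0, 0, 0.06], [0, 0, 0, 0, 0, 0, 0.06]]
  ]
}}

```text
t: 13.58
eef_pos: [0.5888, -0.0217, 0.3765]
orientation: [0.99, 0.141, 0.001, 0.0]
force: [-0.2, 0.1, -0.3]
grip_width: 0.06
```

```bash
python3 - <<'E'
from h import *
np.set_printoptions(precision=4,suppress=True)
for k in range(2):
    s,im,d=shot('wrist',f'w4{k}');s2,im2,d2=shot('scene',f's4{k}')
    W=cloud('wrist',d,s);p=W[(W[...,2]>.22)&(W[...,2]<.3)&(abs(W[...,0]-.588)<.05)&(abs(W[...,1]+.022)<.05)]
    print(s['t'],s['eef_pos'],s['force'],s['grip_width'],'grip',np.median(p,0),p.min(0),p.max(0))
cv2.imwrite('pics/f.png',np.hstack([cv2.resize(im2[110:270,140:300],(384,384),interpolation=cv2.INTER_CUBIC),im[:,50:466]])[:,:,::-1])
E
```

```text
13.575 [ 0.5888 -0.0217  0.3765] [-0.2181  0.1226 -0.3462] 0.059956361944158244 grip [ 0.5915 -0.0202  0.2612] [ 0.5791 -0.0289  0.2209] [ 0.5967 -0.013   0.2636]
13.675 [ 0.5878 -0.0219  0.3743] [-0.5718  0.4314 -0.6933] 0.06021143800615239 grip [ 0.5914 -0.0206  0.261 ] [ 0.5788 -0.0294  0.2202] [ 0.5965 -0.0129  0.2637]
```

View pics/f.png

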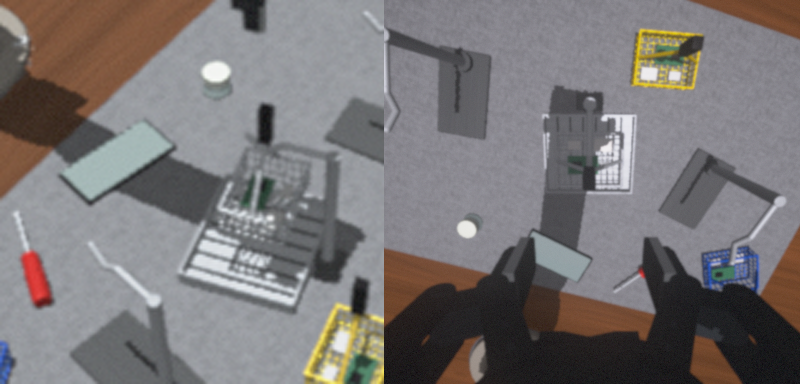

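The basket hangs upright from the drip hook: scene grip (265,120), wrist grip (590,178). The gripper is clear. I let it settle for a second, compare, then hand in.

{"api": "move_arm", "payload": {
  "motion": [
    [[0, 0, 0, 0, 0, 0, 0.06], [0, 0, 0, 0, 0, 0, 0.06], [0, 0, 0, 0, 0, 0, 0.06], [0, 0, 0, 0, 0, 0, 0.06], [0, 0, 0, 0, 0, 0, 0.06], [0, 0, 0, 0, 0, 0, 0.06], [0, 0, 0, 0, 0, 0, 0.06], [0, 0, 0, 0, 0, 0, 0.06]]
  ]
}}

```text
t: 14.78
eef_pos: [0.5883, -0.0218, 0.3753]
orientation: [0.99, 0.141, 0.0, 0.0]
force: [0.3, -0.1, 0.3]
grip_width: 0.0601
```

```bash
python3 - <<'E'
from h import *
from plant import hand_in
np.set_printoptions(precision=4,suppress=True)
for k in range(2):
    s,im,d=shot('wrist',f'w5{k}')
    W=cloud('wrist',d,s);p=W[(W[...,2]>.22)&(W[...,2]<.3)&(abs(W[...,0]-.588)<.05)&(abs(W[...,1]+.022)<.05)]
    print(s['t'],'grip',np.median(p,0),p.min(0),p.max(0))
# level check: rim heights either side of the hook
    a=np.radians(16.2);e=np.array([[np.cos(a),np.sin(a)],[-np.sin(a),np.cos(a)]])
    q=W.reshape(-1,3);b=(q[:,:2]-[.588,-.0225])@e.T
    for nm,m in(('y+',(abs(b[:,1]-.048)<.006)&(abs(b[:,0])<.03)),('y-',(abs(b[:,1]+.048)<.006)&(abs(b[:,0])<.03)),('x+',(abs(b[:,0]-.038)<.006)&(abs(b[:,1])<.04)),('x-',(abs(b[:,0]+.038)<.006)&(abs(b[:,1])<.04))):
        z=q[m,2];z=z[(z>.1)&(z<.15)];print(nm,len(z),np.percentile(z,75) if len(z) else None)
if abs(np.median(p[:,2])-.261)<.004: hand_in();print('handed in')
E
```

```text
14.775 grip [ 0.5914 -0.0206  0.2611] [ 0.5789 -0.0295  0.2206] [ 0.5966 -0.0129  0.2641]
y+ 149 0.12759543227692693
y- 144 0.1273758683330668
x+ 141 0.12675176194273274
x- 188 0.12738286986849345
14.825 grip [ 0.5913 -0.0206  0.2611] [ 0.5792 -0.0294  0.2205] [ 0.5967 -0.0129  0.2638]
y+ 149 0.1275183325079819
y- 144 0.12759587179434254
x+ 141 0.12676099412454245
x- 187 0.12745141037778085
the job is handed in; nothing more can be done
handed in
```

I lifted the white basket by its black grip off the right-hand plain stand and carried it level without setting it down. It now hangs on the hook of the middle stand, the one with the drip tray. I released it, backed the gripper off about 150 mm above it, and handed in at about 14.8 s.

My last checks all agreed:
- **Height:** the top of the grip is at 0.261 m, the same as when it hung on the first hook.
- **At rest:** the grip's position stayed constant to about 0.1 mm over a bit more than a second.
- **Level:** the four rim sides are within 1 mm of each other.
- **Forces:** readings after moves and looks stayed below 6 N, and no contact force remained at the end.

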